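Load the drilling jig and hold the drill guide at its notch

TASK

Get the rail drilling jig ready for the next hole: lay the long aluminium blank in the jig's channel, flat on the plate and pushed right up against the end stop, and let go of it. Then take the drill guide by its black grip and slide it along the rail until its spring ball clicks into the notch of the index bar, and finish still holding the grip there, with the blank still home against the stop. Leave the other things on the bench where they are.

Things in the scene. Friction and masses are not known exactly. Their poses are not given: they have to be found in the camera images.
- blank_mid (a point): Centre (half-way up) of the aluminium blank, a loose square bar 25 x 25 mm and 160 mm long, about 0.27 kg, lying on the bench to the left of the jig. Its y axis runs along the 160 mm length, its z axis is up; both ends are alike. A shorter off-cut of the same bar lies near it.
- nest (a point): Middle of the floor of the jig's channel, 12 mm above the bench. Axes: y along channel and rail, towards the end stop; x from channel to rail; z up. The channel is 28 mm wide between steel fences 7 mm high (inner edges chamfered 4 mm, outer faces 24 mm from the middle), y = -90 to +80 mm. Face of the end stop (52 mm wide, 25 high) at y = +80, so the blank against it is centred over this point.
- riser (a point): Middle of the dark steel riser's top, 20 mm above the base plate, at x = +84 mm from the channel's middle; axes as nest. The riser is 48 mm wide and 360 mm long; the rail on it, 15 mm wide, stands 15 mm higher. The jig's base plate, fixed to the bench, is 160 x 360 mm, 12 mm thick.
- carriage: The drill guide, 0.9 kg, slides on the rail along y only, 265 mm of travel, and starts at the end away from the end stop. Origin on the riser's top under its middle; axes as nest. Its arm plate, 46 mm wide along y, top 32 mm above the origin, reaches 100 mm towards -x over the channel, where its drill bush clears the loaded blank by 4 mm, and 40 mm towards +x.
- grip (a point): Centre of the black plastic hand grip on the carriage: an upright block 24 mm along the rail (y), 44 mm across (x), 48 mm high, standing on the arm plate, whose top is 24 mm below this point. Axes as nest; moves with the carriage.
- ball (a point): Underside of the carriage's spring ball (8 mm) when it rides on the index bar, 29 mm to the far side (+x) of the carriage's middle and at the same y. Axes as nest; moves with the carriage. On the flat the carriage drags with 2 to 3 N; at the notch the ball drops 3 mm and pulls itself to the middle, and it then takes 10 to 15 N to push it out either way.
- notch (a point): Middle of the one V notch, 10 mm wide and 5 mm deep, in the top edge of the steel index bar along the far side of the riser, at the level of that edge. Axes as nest. The ball is in it when ball has the same y. The bar is adjustable: the notch is 95 to 195 mm from the carriage's start, towards the end stop.
- offcut: Bystander: short off-cut of the same square aluminium bar, 25 x 25 x 70 mm; origin at the centre of its underside, y along its length.
- hammer: Bystander: hammer 260 mm long, lying along its x axis, to the right of the jig.
- spanner: Bystander: flat spanner 190 mm long, lying along its x axis, beyond the jig.
- square: Bystander: small engineer's square lying flat beyond the jig.
- can: Bystander: spray can 212 mm tall, 66 mm across, to the right of the jig.
There are look-alikes about, which are no part of the job. There is more than one size of the part that bears blank_mid; the job needs the middle-sized.

How it is judged:
On the way:
1. the long blank lies flat in the channel, home against the end stop, and has been let go (x of blank_mid in the frame of nest between -0.003 and 0.003 m and y of blank_mid in the frame of nest between -0.0025 and 0.002 m and z of blank_mid in the frame of nest below 0.0145 m and angle between blank_mid's own z axis and vertical below 0.05 rad and angle between the y axis of blank_mid and the y axis of nest, either way round below 0.04 rad and contact force between the fingers and blank below 0.1 N), for 0.2 s.
At the end, for the whole second after the job is handed in: The spring ball is in the notch (within 1.5 mm along the rail), the carriage is at rest with its grip held between the fingers (over 3 N), and the long blank lies flat in the channel, within 2.5 mm of the end stop and not touched by the fingers (all of step 1 and y of ball in the frame of notch between -0.0015 and 0.0015 m and linear speed of carriage below 0.01 m/s and contact force between the fingers and carriage above 3 N and distance between the grasp point and grip below 0.035 m and y of the grasp point in the frame of grip between -0.014 and 0.014 m); the arm keeps its last pose, push and grip.
It fails at once if a bystander was pushed more than 3 cm (distance of any of offcut, hammer, spanner, square, can from where it was at the start of the episode above 0.03 m).
It also fails if it takes over 72 s, if anything falls off the work surface, if the arm or the gripper's body presses on something with over 40 N, if the wrist force passes 120 N, or if a joint passes its speed limit or range.

ROBOT

A 7-joint arm with a two-finger parallel gripper is mounted at the origin on the work surface. World frame = base frame: x ahead of the robot, y to its left, z up, the work surface at z = 0. Lengths are in m, angles in rad, forces in N, time in s.
With the tool pointing down it reaches from about 0.425 to 0.925 m from the base axis. Payload 6.8 kg.
Tool frame: the origin (TCP) lies midway between the tips of the shut fingers; the grasp point (between the pads) lies 19 mm behind it (manip.grip_depth is the z of the grasp point in the tool frame, in m); z points along the fingers, y is the line along which they close (so a half turn about z gives the same grasp; the last joint's range is limited). The gripper opens to 85 mm and grips with 20 to 120 N. Pads are 22 mm wide; open, the fingers measure 114 mm over their backs; the gripper's body (76 mm by 85 mm) begins 54 mm behind the grasp point. The pads swing forward as they close: fully open they stand 13 mm farther back than shut.
Start: joints at [1.13, 0.477, 0.022, 1.555, -0.011, 1.109, -0.083], TCP at [0.221, -0.638, 0.231] pointing down, gripper open.
Joint ranges: [-2.96, 2.96], [-0.34, 2.1], [-1.41, 1.46], [0.24, 2.44], [-1.37, 4.51], [0.17, 1.92], [-2.96, 2.96]. Speed limits (rad/s): [2.39, 2.39, 3.14, 3.14, 3.14, 3.14, 3.14].

INTERFACE

Orientations are given as a unit quaternion [w, x, y, z].
In Python, from station import manip, viewer gives the robot as it stands.
- The arm moves only by the tool drive_tool, never from a script. Its argument "commands" is one flat list of numbers, 4 for each row, row after row: the shift along the tool's x, y, z in m, then the turn about the tool's z in rad. A call has exactly 8 rows; each row is the pose to reach, as a shift and turn from the pose commanded when the call began, along the tool's axes at that moment; what a row does not reach only later rows make up. A row lasts 1/8 s, in which the tool goes at most 62.5 mm and 10.7 degrees, less where a joint would pass 70% of its speed; a pose out of reach is approached as far as the arm can. A call with a gripper value outside its range is refused whole. "hand" is the opening, from 0 (shut) to 1 (fully open), set as the call begins (left out, the last holds). The fingers move at their own pace and stop on an object; "newtons" is the grip in N (left out, the last holds). Time passes only in rows, so rows that repeat a pose let the fingers close, or fill a call up. It gives the time, the measured TCP pose, the force, the opening and the grip force at its end, in the units of the state.
- manip.get_obs(): the state, without advancing time (a new reading comes with each control period).
- viewer.get_image(name): name is "scene" or "side" or "wrist"; returns (picture, depth): 400x640x3 uint8, red, green, blue; 400x640 float32, m along the optical axis (not along the pixel's ray), 0 where there is no reading.
- viewer.calibration(name): a dict with "fx", "fy", "cx", "cy" (pixels), "extrinsics" (4x4, takes a point from camera to world coordinates); the wrist camera has in their place "hand_eye" (4x4, takes a point from camera to tool coordinates, whose origin is the TCP and whose axes are the flange's). Camera axes: x right, y up, looking along -z (the intrinsics and any distortion apply to the point x, -y, -z); pixel columns grow to the right and rows downward; lengths in m; the calibration is good to about 2 mm. A picture is of the moment at which its call begins: read the wrist's pose just before it. calibration takes no time and is no camera call.
- manip.job_done(): hands the job in; it is judged then, once.
The state is a dict: "time": time; "joints": joint angles; "qd": joint speeds; "joint_torque": joint torques, N m; "tcp_pos": TCP position; "eef_rot": TCP orientation; "ft_force": force on the tool from outside, world axes, zero at the start; "moment": the same for the moment, N m; "grip_width": finger opening in m; "grip_force": force on a finger pad.
Only numpy, scipy, OpenCV 4.12 (cv2) and the standard library are available. Lean on these libraries where they do the work, as an engineer would, in place of code of your own. Each camera call takes 0.05 s, during which the arm holds its last target. There are 200 camera calls.

## Working session

There is one attempt and no reset: what is moved stays moved. The work goes in short steps, Python scripts to look and compute and a tool call to move; the robot and the scene stay as the last step left them, time stands still between calls to the robot, and variables do not carry over. Pictures are saved under pics/ and viewed, at most 10 in all, crops included, and the job is handed in when it is done.

Besides the shell and the picture viewer there is one more tool, called after "Call:" by a JSON object that holds its "fn" and its "kwargs". drive_tool: Moves the arm, as the interface text tells. Its arguments: {"type":"object","properties":{"commands":{"type":"array"},"hand":{"type":"number"},"newtons":{"type":"number"}},"required":["commands"]}

```bash
mkdir -p pics; ls; cat > h.py <<'E'
import numpy as np, cv2
from station import manip, viewer
from scipy.spatial.transform import Rotation as R
def T_tool(o):
    q=o["eef_rot"];T=np.eye(4);T[:3,:3]=R.from_quat([q[1],q[2],q[3],q[0]]).as_matrix();T[:3,3]=o["tcp_pos"];return T
def grab(n):
    o=manip.get_obs();im,d=viewer.get_image(n);c=viewer.calibration(n)
    E=np.array(c["extrinsics"]) if "extrinsics" in c else T_tool(o)@np.array(c["hand_eye"])
    return im,d,c,E
def cloud(d,c,E):
    v,u=np.mgrid[:400,:640]
    P=np.stack([(u-c["cx"])/c["fx"]*d,-(v-c["cy"])/c["fy"]*d,-d],-1)
    W=P@E[:3,:3].T+E[:3,3];W[d==0]=np.nan;return W
def ray(u,v,c,E,z):
    r=E[:3,:3]@np.array([(u-c["cx"])/c["fx"],-(v-c["cy"])/c["fy"],-1]);return E[:3,3]+r*(z-E[2,3])/r[2]
E
python3 - <<'E'
from h import *
print(manip.get_obs(), manip.grip_depth)
for n in["scene","side"]:
    im,d,c,E=grab(n);cv2.imwrite(f"pics/{n}0.png",im[...,::-1]);np.savez(f"{n}0.npz",im=im,d=d,E=E);print(c, (d>0).mean())
E
```

```text
pics
{'time': 0.0, 'joints': array([ 1.1299133 ,  0.47780358,  0.02234745,  1.55645242, -0.01150947,
        1.10928526, -0.08314565]), 'qd': array([-5.07543268e-04,  4.59628236e-04, -9.18439362e-04,  3.38924226e-05,
       -1.30199970e-03, -2.23593227e-04, -1.12918036e-03]), 'joint_torque': array([-8.50591005e-04, -5.96467602e+01,  1.60715651e+00, -2.81198841e+01,
        1.23611200e-02,  9.38104960e-03,  4.09365998e-05]), 'tcp_pos': array([ 0.22029721, -0.63741629,  0.23032312]), 'eef_rot': array([-8.84494462e-04,  9.86191343e-01,  1.65607387e-01, -2.14756502e-04]), 'ft_force': array([-0.4012653 , -0.17498924, -0.23837696]), 'moment': array([-0.01319394,  0.03781265, -0.04741521]), 'grip_force': 0.0, 'grip_width': 0.08514400788726055} -0.0187
{'fx': 408.66813356897643, 'fy': 408.66813356897643, 'cx': 326.5797398632344, 'cy': 196.38118837845224, 'extrinsics': array([[-0.40706586, -0.67819044,  0.61184567,  1.22036092],
       [ 0.91334162, -0.30971947,  0.26435001,  0.27129298],
       [ 0.01022086,  0.66643198,  0.74549578,  0.90137345],
       [ 0.        ,  0.        ,  0.        ,  1.        ]])} 0.996046875
{'fx': 398.5093807825784, 'fy': 398.5093807825784, 'cx': 322.3746211608642, 'cy': 200.84908443015127, 'extrinsics': array([[-0.93875204,  0.22579762, -0.26030758,  0.25127458],
       [-0.34373554, -0.56032444,  0.75357972,  0.76028018],
       [ 0.02429981,  0.79690147,  0.60362038,  0.72218333],
       [ 0.        ,  0.        ,  0.        ,  1.        ]])} 0.99598828125
```

View pics/scene0.png

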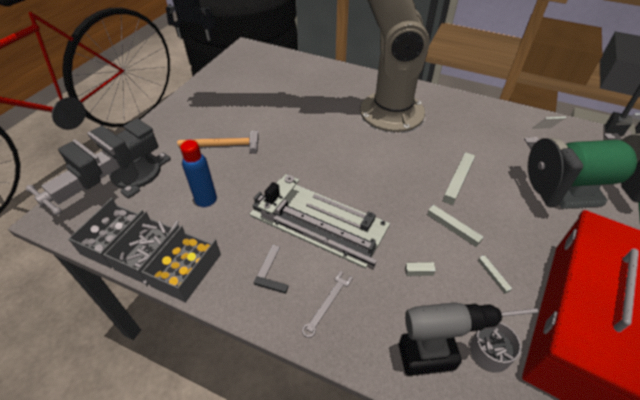

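View pics/side0.png

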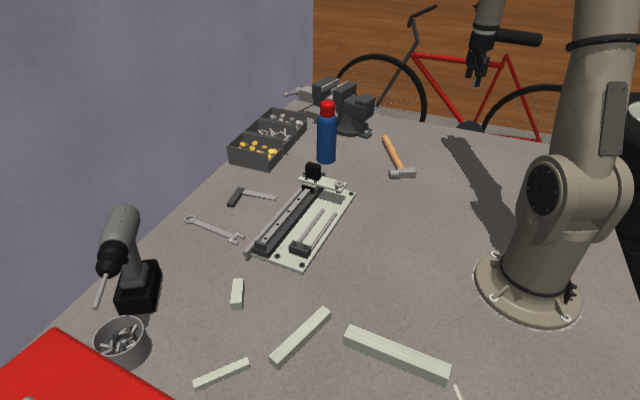

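The candidates for the blank are four pale bars in the scene view: (460,177), (455,223), (494,273) and the off-cut at (420,268). In the side view they are at (397,352), (300,335), (221,373) and (237,293). I'll measure them next. The carriage grip is at scene (270,193), and the end stop at about (370,222).

```bash
cat > m.py <<'E'
from h import *
for n,seeds in [("scene",[(460,177),(455,223),(494,273),(420,268)]),("side",[(397,352),(300,335),(221,373),(237,293)])]:
    f=np.load(n+"0.npz");c=viewer.calibration(n);W=cloud(f["d"],c,f["E"]);
    for s in seeds:
        z=W[...,2];h=np.nanmedian(z[s[1]-1:s[1]+2,s[0]-1:s[0]+2])
        m=((np.abs(z-h)<.005)).astype(np.uint8);_,l=cv2.connectedComponents(m,connectivity=4)
        p=W[l==l[s[1],s[0]]][:,:2]
        r=cv2.minAreaRect((p*1000).astype(np.float32));print(n,s,len(p),"h %.4f"%h,np.round(r[0],1),np.round(r[1],1),round(r[2],1))
    np.save(n+"W.npy",W)
E
python3 m.py
python3 - <<'E'
from h import *
# orthographic top map of jig region from both clouds, coloured
x0,x1,y0,y1=.35,.95,-.35,.25;s=1000
for n in["scene","side"]:
    W=np.load(f"{n}W.npy");im=np.load(f"{n}0.npz")["im"]
    a=im[140:330]; c=viewer.calibration(n)
b=np.load("scene0.npz")["im"][165:275,235:400];c=np.load("side0.npz")["im"][150:275,235:370]
b=cv2.resize(b,(780,520),interpolation=cv2.INTER_CUBIC)
cv2.imwrite("pics/jig.png",b[...,::-1])
E
```

```text
scene (460, 177) 529 h 0.0324 [254.3 292.4] [ 32.5 212.3] 85.2
scene (455, 223) 477 h 0.0250 [443.3 318.1] [159.3  30.6] 69.6
scene (494, 273) 290 h 0.0154 [551.8 444.3] [106.2  20.1] 47.9
scene (420, 268) 257 h 0.0243 [618.8 269.8] [27.6 70.4] 26.5
side (397, 352) 1745 h 0.0334 [254.  292.1] [ 34.8 207.4] 85.2
side (300, 335) 945 h 0.0246 [441.  317.3] [160.7  26.6] 69.8
side (221, 373) 555 h 0.0167 [549.5 443.7] [105.5  19.4] 47.6
side (237, 293) 299 h 0.0258 [616.6 267.7] [25.1 74.1] 25.5
```

View pics/jig.png

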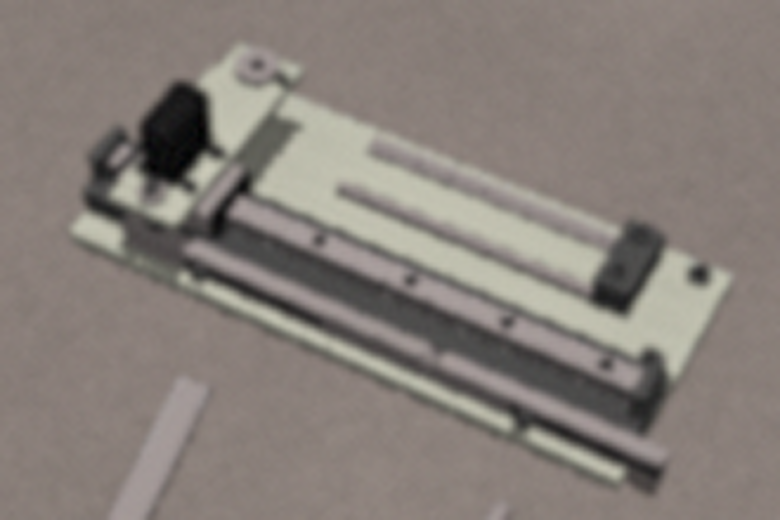

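The middle-sized blank is the bar at scene (455,223) and side (300,335), measuring 160×25×25. The others measure about 210×33, 106×16 and 70×25 (the off-cut). In the crop, the stop block is at (630,265), the fences run between, the grip is at (175,130), and there is a small notch mark on the index bar at about (440,352). Next, a rough jig pose.

```bash
python3 - <<'E'
from h import *
for n,box in [("scene",(245,165,400,275)),("side",(240,155,365,275))]:
    W=np.load(n+"W.npy");x,y,X,Y=box;w=W[y:Y,x:X].reshape(-1,3);w=w[~np.isnan(w[:,0])]
    for nm,a,b in[("plate",.009,.015),("fence",.0165,.0215),("stop",.034,.0395),("rail",.044,.050),("armplate",.061,.067),("grip",.1,.118)]:
        p=w[(w[:,2]>a)&(w[:,2]<b)][:,:2]*1000
        r=cv2.minAreaRect(p.astype(np.float32));print(n,nm,len(p),np.round(r[0],1),np.round(r[1],1),round(r[2],1))
E
```

```text
scene plate 2118 [646.3 -26.7] [378.5 307.4] 85.9
scene fence 390 [579.3 -21.3] [375.6 150.6] 87.0
scene stop 259 [582.2 -30.6] [363.9 143.4] 89.7
scene rail 489 [615.  -32.9] [356.   48.9] 88.4
scene armplate 321 [ 574.3 -152.6] [ 47.8 140.6] 85.3
scene grip 138 [ 604. -155.] [24.5 43.6] 83.8
side plate 2389 [617.5 -96.7] [345.5 544.7] 29.4
side fence 538 [619.5 -98.4] [332.3 523.2] 30.8
side stop 461 [657.7 -77.1] [299.2 459.3] 23.4
side rail 465 [638.  -97.1] [264.4 469.8] 33.5
side armplate 299 [ 655.6 -169. ] [ 58.6 314.9] 79.8
side grip 112 [ 600.7 -155.5] [26.5 44.7] 83.6
```

Call:
{"fn": "drive_tool", "kwargs": {"commands": [0,0,-0.06,0,0.02,-0.015,-0.12,-0.1,0.06,-0.05,-0.13,-0.28,0.107,-0.09,-0.13,-0.45,0.153,-0.13,-0.13,-0.62,0.2,-0.17,-0.13,-0.79,0.247,-0.21,-0.13,-0.96,0.294,-0.248,-0.13,-1.13], "hand": 1}}

```text
time: 1.1
tcp_pos: [0.4179, -0.3055, 0.3612]
eef_rot: [-0.0, 0.742, 0.67, -0.0]
ft_force: [0.1, 0.8, -0.4]
grip_width: 0.0854
grip_force: 0.0
```

```bash
python3 - <<'E'
from h import *
o=manip.get_obs();print(o["time"],o["tcp_pos"],o["joints"]);print(T_tool(o)); print(viewer.calibration("wrist"))
E
```

```text
1.1 [ 0.41788344 -0.30552905  0.36116973] [ 0.81654371  0.13502317 -0.34068091  1.73204298  0.04714102  1.28265212
  0.36292669]
[[ 1.02214507e-01  9.94762355e-01 -2.25195973e-04  4.17883437e-01]
 [ 9.94762372e-01 -1.02214534e-01 -1.11617265e-04 -3.05529047e-01]
 [-1.34050955e-04 -2.12607576e-04 -9.99999968e-01  3.61169726e-01]
 [ 0.00000000e+00  0.00000000e+00  0.00000000e+00  1.00000000e+00]]
{'fx': 290.30161650898134, 'fy': 290.30161650898134, 'cx': 323.7144995768172, 'cy': 200.12420157941906, 'hand_eye': array([[ 4.06387314e-04,  9.44729963e-01,  3.27849251e-01,
         8.38326526e-02],
       [ 9.99999576e-01, -1.12835162e-04, -9.14409235e-04,
         8.55390115e-04],
       [-8.26876880e-04,  3.27849483e-01, -9.44729608e-01,
        -1.42168014e-01],
       [ 0.00000000e+00,  0.00000000e+00,  0.00000000e+00,
         1.00000000e+00]])}
```

Call:
{"fn": "drive_tool", "kwargs": {"commands": [0.05,0.017,0,0,0.1,0.034,0,0,0.15,0.051,0.02,0,0.2,0.068,0.04,0,0.25,0.085,0.06,0,0.3,0.102,0.08,0,0.339,0.116,0.1,0,0.339,0.116,0.1,0]}}

```text
time: 2.1
tcp_pos: [0.5686, 0.021, 0.2593]
eef_rot: [-0.002, 0.742, 0.67, -0.001]
ft_force: [0.0, -0.7, -0.4]
grip_width: 0.0856
grip_force: 0.0
```

```bash
python3 - <<'E'
from h import *
im,d,c,E=grab("wrist");np.savez("w1.npz",im=im,d=d,E=E);cv2.imwrite("pics/w1.png",im[...,::-1]);print(manip.get_obs()["tcp_pos"])
E
```

```text
[0.56870355 0.01842503 0.26013068]
```

View pics/w1.png

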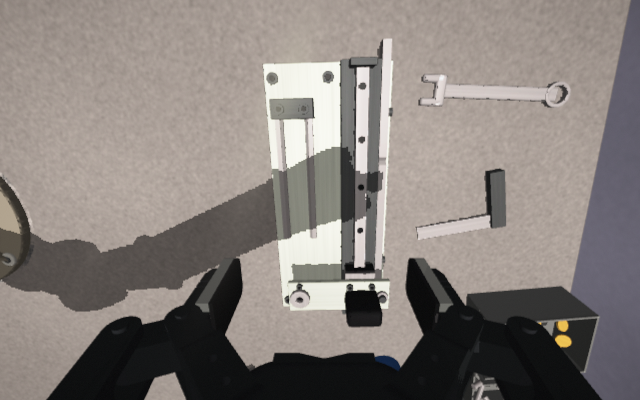

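The view shows the whole jig: stop block at (292,108), fences at columns 280 and 310, rail at x≈361, index bar at x≈388, grip at (363,308), bush at (299,298). The index bar runs along (387,40)–(380,280), with candidate notch marks at (390,112), (381,160) and (368,203).

```bash
python3 - <<'E'
from h import *
f=np.load("w1.npz");c=viewer.calibration("wrist");E=f["E"];W=cloud(f["d"],c,E);np.save("w1W.npy",W)
w=W[50:330,255:400].reshape(-1,3)
for nm,a,b,u0,u1,v0,v1 in[("stop",.030,.043,262,325,85,130),("fence",.0165,.0225,270,325,122,240),("rail",.044,.050,345,380,70,260),("armplate",.060,.068,270,400,270,320),("grip",.105,.118,335,390,280,335),("plate",.008,.016,255,340,50,250)]:
    q=W[v0:v1,u0:u1].reshape(-1,3);q=q[(q[:,2]>a)&(q[:,2]<b)];p=q[:,:2]*1000
    r=cv2.minAreaRect(p.astype(np.float32));print(nm,len(p),np.round(r[0],1),np.round(r[1],1),round(r[2],1),"z",np.round(np.median(q[:,2]),4))
g=cv2.cvtColor(f["im"],cv2.COLOR_RGB2GRAY)
for v in (135,225): print(v,g[v,268:325])
for u in (285,292,300): print(u,g[85:135,u])
r=f["im"][60:260,340:410];cv2.imwrite("pics/bar.png",cv2.resize(r,(280,800)[::1],interpolation=cv2.INTER_CUBIC)[:600,:,::-1])
E
```

```text
stop 897 [537.1  98.1] [24.  51.9] 86.1 z 0.0369
fence 1458 [ 5.294e+02 -5.000e-01] [165.9  48.1] 85.6 z 0.0186
rail 2315 [614.5  11.2] [241.5  15.4] 85.7 z 0.0469
armplate 1908 [ 571.5 -153.9] [ 47.3 139.9] 85.5 z 0.0639
grip 601 [ 601.7 -155.5] [23.1 42.7] 85.3 z 0.1114
plate 10387 [542.6  21.9] [257.5  94.4] 85.2 z 0.0118
135 [161 237 243 244 244 244 243 240 229 223 224 224 203 173 167 168 214 242
 245 245 245 245 245 246 246 246 247 247 247 247 247 246 246 246 247 245
 246 190 157 161 207 228 230 230 203 149 240 246 246 246 247 247 247 248
 247 247 248]
225 [ 84  84  86  86  86  85  83  83 106 128 134 133 132 131 123 103  97  98
  97  90  89  89 104 125 131 133 132 135 134 133 130 131 133 134 134 133
 134 132 134 136 136 108  90  89  96  98  97  97 109 185 199 201 240 244
 242 241 243]
285 [241 242 242 242 242 242 242 242 242 242 242 242 235 190 142 149 148 148
 146 145 144 143 145 143 141 141 141 141 141 136 134 134 133 124 190 243
 243 243 243 243 243 244 244 244 244 245 245 245 244 242]
292 [244 244 244 244 244 245 244 245 245 245 245 245 238 190 132 141 143 140
 140 141 138 137 137 135 133 134 135 135 133 129 126 128 124 139 214 245
 246 246 246 246 246 246 246 246 246 246 246 247 246 246]
300 [245 245 245 245 245 245 245 245 245 245 245 245 232 157 129 134 134 132
 132 129 127 129 128 127 129 127 127 126 126 122 120 122 115 110 197 246
 246 246 246 245 246 246 245 246 246 246 246 246 246 246]
```

View pics/bar.png

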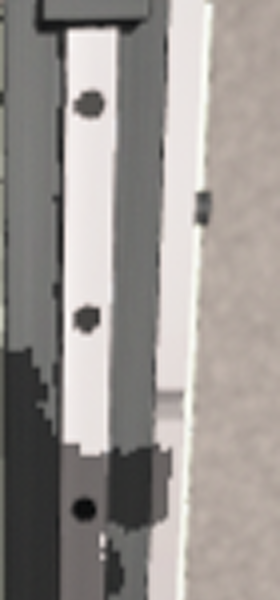

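```bash
python3 - <<'E'
from h import *
W=np.load("w1W.npy")*1000;f=np.load("w1.npz");g=cv2.cvtColor(f["im"],cv2.COLOR_RGB2GRAY)
N=np.array([530,6.3]);y=np.array([.0767,.997]);x=np.array([.997,-.0767])
for v in range(150,172,1):
    p=W[v,383];q=p[:2]-N;print(v,g[v,380:388],np.round([q@x,q@y,p[2]],1),np.round(W[v,381:387,2],1))
E
```

```text
150 [225 224 224 224 223 223 229 245] [113.5  39.3  32.2] [32.  32.5 32.2 32.1 32.2 32.8]
151 [223 224 224 223 223 223 230 245] [113.6  38.   32.2] [30.9 31.2 32.2 30.2 31.6 32. ]
152 [223 224 223 223 223 223 230 245] [113.7  36.7  31.8] [30.9 31.6 31.8 30.8 32.1 31.2]
153 [224 223 223 223 223 222 229 245] [113.8  35.4  31.9] [32.3 31.2 31.9 31.1 31.6 30.3]
154 [224 223 223 223 222 222 230 245] [113.8  34.2  32.2] [31.6 32.9 32.2 31.3 31.8 31.9]
155 [223 223 222 223 223 222 231 245] [113.6  33.   33.1] [31.6 30.8 33.1 31.2 31.8 32.7]
156 [216 216 216 217 216 215 230 246] [113.8  31.6  32.4] [33.1 32.5 32.4 31.1 32.3 29.9]
157 [184 185 186 184 184 184 222 245] [114.1  30.1  31.2] [31.3 32.1 31.2 32.  32.  32.1]
158 [143 143 143 144 144 143 230 245] [114.1  28.9  31.6] [31.4 29.8 31.6 31.4 31.8 12.8]
159 [146 146 146 147 148 160 239 246] [114.6  27.2  29.6] [28.8 28.8 29.6 28.4 28.6 12.2]
160 [157 157 157 160 161 185 241 246] [115.1  25.4  27.2] [26.2 27.5 27.2 28.4 28.1 11.7]
161 [173 173 173 172 173 195 241 245] [115.2  24.1  27. ] [26.5 27.2 27.  27.7 28.7 13.2]
162 [174 174 174 175
[... 179 characters left out ...]
8 186 187 237 242] [114.8  20.7  29.9] [31.  30.2 29.9 30.2 30.7 11.6]
165 [206 207 207 207 206 206 234 242] [114.3  20.   32.5] [32.3 31.2 32.5 32.7 31.2 12. ]
166 [216 216 216 216 217 215 240 234] [114.2  18.8  33.1] [31.5 31.2 33.1 32.5 32.5 12.9]
167 [216 216 215 216 216 215 242 223] [114.7  17.1  31.3] [31.9 30.6 31.3 30.8 30.6 12.7]
168 [216 215 215 216 215 216 242 237] [114.3  16.2  33.2] [31.3 31.2 33.2 32.3 30.3 11. ]
169 [216 215 216 215 215 215 242 227] [114.6  14.6  32. ] [32.4 30.7 32.  33.4 30.7 11.9]
170 [209 215 215 215 215 214 242 226] [114.6  13.3  32.2] [31.2 32.5 32.2 31.6 31.4 11.9]
171 [199 216 192 209 214 218 243 227] [114.8  11.8  31.6] [33.  32.7 31.6 31.6 32.8 11.7]
```

The notch is at y = +25 mm in the nest frame, with its bottom 5 mm lower, so the carriage travels about 181 mm. I'll now move above the blank and check it up close.

Call:
{"fn": "drive_tool", "kwargs": {"commands": [0.05,-0.027,0.01,0.05,0.1,-0.055,0.03,0.1,0.15,-0.082,0.05,0.15,0.2,-0.11,0.07,0.2,0.25,-0.137,0.09,0.25,0.285,-0.157,0.1,0.251,0.285,-0.157,0.1,0.251,0.285,-0.157,0.1,0.251]}}

```text
time: 3.15
tcp_pos: [0.4451, 0.3155, 0.1616]
eef_rot: [0.001, 0.823, 0.569, 0.0]
ft_force: [0.4, 0.7, -0.3]
grip_width: 0.0851
grip_force: 0.0
```

```bash
cat > blank.py <<'E'
from h import *
import sys
im,d,c,E=grab("wrist");W=cloud(d,c,E);o=manip.get_obs();T=T_tool(o)
cv2.imwrite(f"pics/{sys.argv[1]}.png",cv2.resize(im[:, 120:520],(600,600))[...,::-1])
z=W[...,2];near=np.hypot(W[...,0]-.442,W[...,1]-.318)<.1
p=W[near&(np.abs(z-.0245)<.0025)]
r=cv2.minAreaRect((p[:,:2]*1000).astype(np.float32));print(len(p),r,np.median(p[:,2]))
print(o["time"],T[:3],"yaw",np.degrees(np.arctan2(T[1,0],T[0,0])))
cen=np.array([*r[0],0])/1000;print("tool shift",T[:3,:3].T@(cen-T[:3,3]))
E
python3 blank.py b1
```

```text
3900 ((406.66448974609375, 330.195068359375), (159.4556427001953, 97.93801879882812), 69.70211029052734) 0.024727949659737014
3.2 [[ 3.54287995e-01  9.35135699e-01  1.11358446e-03  4.45369084e-01]
 [ 9.35136199e-01 -3.54286979e-01 -1.01269358e-03  3.15200657e-01]
 [-5.52477449e-04  1.40013832e-03 -9.99998867e-01  1.61660526e-01]] yaw 69.25018311054606
tool shift [ 0.00039856 -0.04173272  0.16160206]
```

View pics/b1.png

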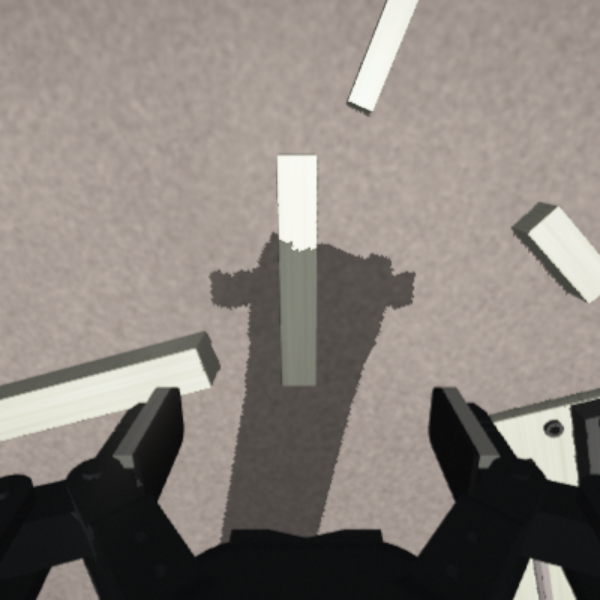

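The close crop shows the 25 mm bar in the middle at (298,270), with the big bar at left (100,385), the thin one at top (385,50) and the off-cut at right (560,250). The centre bar is confirmed as the blank. The rectangle fit picked up part of the big bar, so I'll redo it.

```bash
sed -i 's/^p=W\[near.*/L=(W-T[:3,3])@T[:3,:3]; p=W[near\&(np.abs(z-.0245)<.0025)\&(np.abs(L[...,1])<.04)]/' blank.py; python3 blank.py b2
```

```text
3881 ((441.4539489746094, 317.7232666015625), (160.00506591796875, 25.040193557739258), 69.4766845703125) 0.02472172775694592
3.25 [[ 3.54620983e-01  9.35009445e-01  1.13824992e-03  4.45406508e-01]
 [ 9.35010073e-01 -3.54620240e-01 -8.05953581e-04  3.15201448e-01]
 [-3.49927749e-04  1.35008320e-03 -9.99999027e-01  1.61688379e-01]] yaw 69.22978155303838
tool shift [ 0.00101284 -0.00480826  0.16168169]
```

Call:
{"fn": "drive_tool", "kwargs": {"commands": [0.001,-0.005,0.03,-0.004,0.001,-0.005,0.06,-0.004,0.001,-0.005,0.085,-0.004,0.001,-0.005,0.105,-0.004,0.001,-0.005,0.12,-0.004,0.001,-0.005,0.12,-0.004,0.001,-0.005,0.12,-0.004,0.001,-0.005,0.12,-0.004], "hand": 0.7}}

```text
time: 4.25
tcp_pos: [0.44, 0.3204, 0.0421]
eef_rot: [0.0, 0.821, 0.571, 0.001]
ft_force: [0.2, -0.1, 0.1]
grip_width: 0.0601
grip_force: 0.0
```

```bash
python3 - <<'E'
from h import *
T=T_tool(manip.get_obs());print(T,T[:3,:3].T@(np.array([.4415,.3177,.009])-T[:3,3]),np.degrees(np.arctan2(T[1,0],T[0,0])))
E
```

```text
[[ 3.47596251e-01  9.37643480e-01  1.24548048e-03  4.40038649e-01]
 [ 9.37643498e-01 -3.47597389e-01  8.51817349e-04  3.20375026e-01]
 [ 1.23162675e-03  8.71728154e-04 -9.99998862e-01  4.21080850e-02]
 [ 0.00000000e+00  0.00000000e+00  0.00000000e+00  1.00000000e+00]] [-0.00204104  0.0022712   0.03310759] 69.65962250861547
```

Call:
{"fn": "drive_tool", "kwargs": {"commands": [-0.001,0.002,0.015,0,-0.001,0.002,0.028,0,-0.001,0.002,0.033,0,-0.001,0.002,0.033,0,-0.001,0.002,0.033,0,-0.001,0.002,0.033,0,-0.001,0.002,0.033,0,-0.001,0.002,0.033,0]}}

```text
time: 5.25
tcp_pos: [0.4412, 0.3183, 0.0085]
eef_rot: [0.0, 0.821, 0.571, 0.0]
ft_force: [0.3, 0.6, 0.7]
grip_width: 0.0597
grip_force: 0.0
```

Call:
{"fn": "drive_tool", "kwargs": {"commands": [0,0,0,0,0,0,0,0,0,0,0,0,0,0,0,0,0,0,0,0,0,0,0,0,0,0,0,0,0,0,0,0], "hand": 0, "newtons": 50}}

```text
time: 6.25
tcp_pos: [0.4412, 0.3185, 0.0085]
eef_rot: [0.0, 0.821, 0.571, 0.0]
ft_force: [-0.7, -0.5, 5.3]
grip_width: 0.0239
grip_force: 50.5
```

Call:
{"fn": "drive_tool", "kwargs": {"commands": [0,0,-0.02,0,0,0,-0.04,0,0,0,-0.06,0,0,0,-0.08,0,0,0,-0.1,0,0,0,-0.1,0,0,0,-0.1,0,0,0,-0.1,0]}}

```text
time: 7.25
tcp_pos: [0.4406, 0.3178, 0.1074]
eef_rot: [0.0, 0.821, 0.571, -0.001]
ft_force: [0.4, -0.1, -3.2]
grip_width: 0.0237
grip_force: 49.7
```

```bash
python3 - <<'E'
from h import *
o=manip.get_obs();T=T_tool(o);print(T,np.degrees(np.arctan2(T[1,0],T[0,0])),o["grip_width"],o["ft_force"])
im,d,c,E=grab("wrist");W=cloud(d,c,E);L=(W-T[:3,3])@T[:3,:3]
m=(np.abs(L[...,1])<.02)&(np.abs(L[...,0])<.1)&(L[...,2]>-.03)&(L[...,2]<.012)
p=L[m]*1000; print(len(p),cv2.minAreaRect(p[:,:2].astype(np.float32)),np.percentile(p[:,2],[5,50,95]), np.percentile(p[:,0],[0.5,99.5]))
a=p[p[:,0]>40];print("z slope",np.polyfit(a[:,0],a[:,2],1), a[:,0].max(),a[:,1].mean())
E
```

```text
[[ 3.47510144e-01  9.37675172e-01 -1.40403184e-03  4.40580849e-01]
 [ 9.37675125e-01 -3.47511639e-01 -1.01042690e-03  3.17818749e-01]
 [-1.43536963e-03 -9.65392136e-04 -9.99998504e-01  1.07410119e-01]
 [ 0.00000000e+00  0.00000000e+00  0.00000000e+00  1.00000000e+00]] 69.6648783115385 0.023731246782256344 [ 0.40781915 -0.1447184  -3.20366115]
13691 ((13.245830535888672, 0.3257102966308594), (135.12057495117188, 39.0719108581543), 5.950839519500732) [-17.71617964 -16.11557117 -14.94033457] [-51.57297458  79.88289814]
z slope [  0.0213402  -17.21120032] 79.9423927896597 1.1272941078707646
```

The blank is held and centred (front end at tool x = +79.9 mm). Now carrying it over the channel.

Call:
{"fn": "drive_tool", "kwargs": {"commands": [-0.045,0.032,0,-0.05,-0.09,0.065,0,-0.1,-0.135,0.097,0,-0.15,-0.18,0.13,0,-0.2,-0.225,0.162,0,-0.25,-0.267,0.194,0.01,-0.278,-0.267,0.194,0.03,-0.278,-0.267,0.194,0.04,-0.278]}}

```text
time: 8.3
tcp_pos: [0.5291, 0.0008, 0.0668]
eef_rot: [-0.001, 0.734, 0.679, -0.001]
ft_force: [0.2, 0.2, -3.5]
grip_width: 0.0235
grip_force: 49.7
```

```bash
cat > hov.py <<'E'
from h import *
import sys
im,d,c,E=grab("wrist");o=manip.get_obs();T=T_tool(o);W=cloud(d,c,E);L=(W-T[:3,3])@T[:3,:3]*1000
cv2.imwrite(f"pics/{sys.argv[1]}.png",im[...,::-1])
print(o["time"],o["tcp_pos"],np.degrees(np.arctan2(T[1,0],T[0,0])),o["grip_width"],o["ft_force"])
z=W[...,2]*1000
def rect(nm,m):
    p=L[m][:,:2]
    if len(p)>20: print(nm,len(p),cv2.minAreaRect(p.astype(np.float32)))
roi=(np.abs(L[...,1])<40)&(L[...,0]<140)
rect("stop",roi&(np.abs(z-36.9)<2.5)&(L[...,0]>75)&(L[...,2]>8 if o["tcp_pos"][2]>.05 else True))
top=o["tcp_pos"][2]*1000+16
b=roi&(np.abs(z-top)<4)&(L[...,0]>25)&(L[...,0]<95)&(np.abs(L[...,1])<20)
rect("blank",b)
for x in (35,50,65,78,84):
    for nm,zz,m in(("fence",19,~b),("blank",top,b)):
        s=m&roi&(np.abs(z-zz)<2.5)&(np.abs(L[...,0]-x)<3)
        y=L[s][:,1]
        if len(y)>5: print(x,nm,len(y),np.round([y.min(),y.max()],1),np.round([y[y<0].max() if (y<0).any() else 0,y[y>0].min() if (y>0).any() else 0],1))
E
python3 hov.py h1
```

```text
8.35 [0.52857693 0.00166402 0.06607473] 85.66593096361485 0.023820460714816766 [ 0.55443635  0.0079655  -3.74320775]
stop 3651 ((97.16918182373047, 1.1873302459716797), (23.828832626342773, 52.05883026123047), 0.09410382062196732)
blank 6616 ((51.91153335571289, 1.5503406524658203), (53.80939483642578, 25.088632583618164), 0.1577434241771698)
35 fence 131 [-22.8  25. ] [-17.5  20.7]
35 blank 639 [-11.  14.] [-0.1  0.4]
50 fence 152 [-22.4  25. ] [-17.   20.4]
50 blank 723 [-10.9  14.1] [-0.   0.4]
65 fence 153 [-22.5  25.2] [-17.1  20.4]
65 blank 806 [-10.9  14. ] [-0.3  0. ]
78 fence 240 [-22.5  25.2] [-13.1  17.1]
78 blank 591 [-10.8  14. ] [-0.3  0.1]
84 fence 188 [-22.8  25. ] [-13.6  16.9]
```

View pics/h1.png

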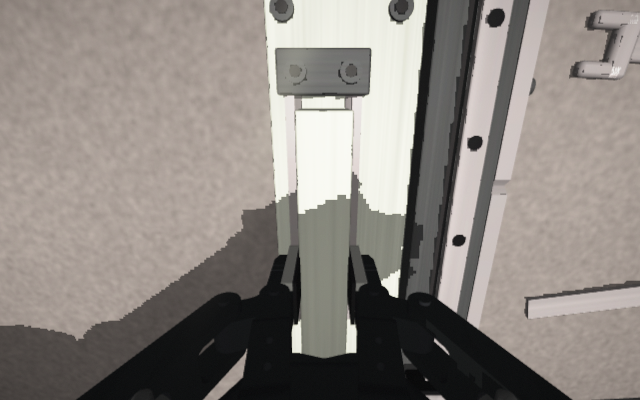

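The hover view shows the blank (325,230) centred between the fences (columns 297 and 355) to within 0.3 mm. The stop block at (323,70) is about 6 mm ahead. Lowering.

Call:
{"fn": "drive_tool", "kwargs": {"commands": [0,0,0.012,0,0,0,0.024,0,0,0,0.03,0,0,0,0.035,0,0,0,0.039,0,0,0,0.042,0,0,0,0.044,0,0,0,0.044,0]}}

```text
time: 9.35
tcp_pos: [0.5301, 0.0005, 0.0243]
eef_rot: [-0.0, 0.734, 0.679, -0.0]
ft_force: [-1.9, -0.5, -2.1]
grip_width: 0.024
grip_force: 49.8
```

```bash
python3 hov.py h2
```

```text
9.4 [5.30253305e-01 4.82700498e-04 2.43844400e-02] 85.58194482860725 0.02390129936511391 [-0.71924862 -0.62808996 -2.24173964]
stop 6619 ((92.73423767089844, -0.8167324066162109), (51.94602584838867, 35.23347473144531), 89.89912414550781)
blank 8078 ((59.980682373046875, -0.025226593017578125), (69.93592834472656, 39.92414855957031), 0.057562291622161865)
35 fence 328 [-24.9  23.3] [-15.8  15.4]
35 blank 642 [-11.8  13.3] [-0.4  0. ]
50 fence 359 [-24.9  23. ] [-15.3  15.5]
50 blank 721 [-11.8  13.2] [-0.4  0.1]
65 fence 393 [-24.8  23.1] [-15.7  15.5]
65 blank 809 [-11.9  13.2] [-0.3  0.1]
78 fence 432 [-25.   23.2] [-15.8  14.7]
78 blank 709 [-11.8  13.3] [-0.3  0.1]
84 fence 412 [-24.8  23.2] [-16.   13.2]
```

Call:
{"fn": "drive_tool", "kwargs": {"commands": [0,-0.0015,0,0,0,-0.0015,0,0,0,-0.0015,0.001,0,0,-0.0015,0.002,0,0,-0.0015,0.003,0,0,-0.0015,0.0035,0,0,-0.0015,0.0035,0,0,-0.0015,0.0035,0]}}

```text
time: 10.4
tcp_pos: [0.5287, 0.0006, 0.0208]
eef_rot: [0.0, 0.734, 0.679, 0.0]
ft_force: [-0.0, 0.4, -2.9]
grip_width: 0.0239
grip_force: 49.8
```

```bash
python3 hov.py h3
```

```text
10.45 [0.5287175  0.00064471 0.02081643] 85.58768972312252 0.023824957157808 [ 0.13535326  0.56057221 -2.80220689]
stop 7596 ((92.7105941772461, 0.7480392456054688), (35.220420837402344, 52.18739700317383), 0.019687803462147713)
blank 9000 ((59.99069595336914, -0.022243499755859375), (69.9847640991211, 39.96031188964844), 0.05548908933997154)
35 fence 338 [-23.3  24.8] [-14.2  16. ]
35 blank 643 [-11.7  13.4] [-0.3  0.2]
50 fence 379 [-23.3  24.7] [-14.4  15.6]
50 blank 727 [-11.6  13.4] [-0.2  0.2]
65 fence 422 [-23.1  24.8] [-13.7  15.5]
65 blank 809 [-11.6  13.4] [-0.2  0.2]
78 fence 459 [-23.2  24.6] [-14.3  15.5]
78 blank 707 [-11.6  13.4] [-0.2  0.2]
84 fence 426 [-23.3  24.8] [-14.6  15.4]
84 blank 113 [-19.8  19.9] [-0.2  0.2]
```

Call:
{"fn": "drive_tool", "kwargs": {"commands": [0.001,0,0.0003,0,0.002,0,0.0003,0,0.003,0,0.0003,0,0.004,0,0.0003,0,0.005,0,0.0003,0,0.0055,0,0.0003,0,0.0055,0,0.0003,0,0.0055,0,0.0003,0]}}

```text
time: 11.45
tcp_pos: [0.5292, 0.0062, 0.0205]
eef_rot: [-0.0, 0.734, 0.679, 0.0]
ft_force: [0.1, 0.7, -1.3]
grip_width: 0.024
grip_force: 49.8
```

Call:
{"fn": "drive_tool", "kwargs": {"commands": [0.0004,0,0,0,0.0008,0,0,0,0.0012,0,0,0,0.0015,0,0,0,0.0015,0,0,0,0.0015,0,0,0,0.0015,0,0,0,0.0015,0,0,0]}}

```text
time: 12.45
tcp_pos: [0.5292, 0.0073, 0.0205]
eef_rot: [0.0, 0.734, 0.679, -0.0]
ft_force: [-0.2, -3.0, 1.0]
grip_width: 0.024
grip_force: 50.1
```

Call:
{"fn": "drive_tool", "kwargs": {"commands": [0.0004,0,0,0,0.0008,0,0,0,0.001,0,0,0,0.001,0,0,0,0.001,0,0,0,0.001,0,0,0,0.001,0,0,0,0.001,0,0,0]}}

```text
time: 13.45
tcp_pos: [0.5293, 0.0073, 0.0205]
eef_rot: [0.001, 0.734, 0.679, -0.001]
ft_force: [-0.4, -6.1, 1.5]
grip_width: 0.0238
grip_force: 50.3
```

```bash
python3 hov.py h4 | head -2
```

```text
13.5 [0.52926094 0.00728656 0.02054093] 85.53627854131474 0.023984446155670146 [-0.37827475 -6.26136365  1.41520838]
stop 7254 ((89.40776062011719, 0.5877037048339844), (52.114402770996094, 28.61017608642578), 89.97005462646484)
```

The blank is firmly against the stop (6 N, no motion). Releasing and lifting.

Call:
{"fn": "drive_tool", "kwargs": {"commands": [0,0,0,0,0,0,0,0,0,0,0,0,0,0,0,0,0,0,0,0,0,0,-0.01,0,0,0,-0.03,0,0,0,-0.05,0], "hand": 0.55}}

```text
time: 14.5
tcp_pos: [0.5297, 0.0087, 0.0724]
eef_rot: [0.0, 0.734, 0.679, 0.0]
ft_force: [0.6, 0.5, 0.4]
grip_width: 0.0474
grip_force: 0.0
```

Call:
{"fn": "drive_tool", "kwargs": {"commands": [0,0,-0.04,0,0,0,-0.08,0,-0.01,0,-0.12,0,-0.02,0,-0.14,0,-0.03,0,-0.14,0,-0.03,0,-0.14,0,-0.03,0,-0.14,0,-0.03,0,-0.14,0]}}

```text
time: 15.5
tcp_pos: [0.5266, -0.0207, 0.2098]
eef_rot: [-0.001, 0.733, 0.68, -0.0]
ft_force: [-0.6, -0.6, -0.2]
grip_width: 0.0472
grip_force: 0.0
```

```bash
cat > chk.py <<'E'
from h import *
import sys
im,d,c,E=grab("wrist");o=manip.get_obs();T=T_tool(o);W=cloud(d,c,E)*1000
cv2.imwrite(f"pics/{sys.argv[1]}.png",im[...,::-1])
print(o["time"],o["tcp_pos"],np.degrees(np.arctan2(T[1,0],T[0,0])))
N=np.array([530,6.3]);y=np.array([.0767,.997]);x=np.array([.997,-.0767])
q=W[...,:2]-N;J=np.stack([q@x,q@y],-1);z=W[...,2]
def rect(nm,a,b,c,d,zl,zh):
    m=(J[...,0]>a)&(J[...,0]<b)&(J[...,1]>c)&(J[...,1]<d)&(z>zl)&(z<zh)
    if m.sum()>30:
        r=cv2.minAreaRect(J[m].astype(np.float32));print(nm,m.sum(),np.round(r[0],1),np.round(r[1],1),round(r[2],2),"z",np.round(np.median(z[m]),1),"ext",np.round([*J[m].min(0),*J[m].max(0)],1))
rect("blank",-17,17,-100,78,34,40)
rect("stop",-40,40,82.5,115,34,40)
rect("fences",-28,28,-100,78,16.5,22)
rect("armplate",-60,140,-200,100,60,68)
rect("grip",50,120,-220,100,105,118)
E
python3 chk.py c1
```

```text
15.55 [ 0.52670865 -0.02075409  0.20992752] 85.64239853248736
blank 3302 [-0.1 -0.6] [157.  25.] 89.86 z 36.7 ext [-12.7 -79.1  12.5  77.9]
stop 1045 [-0.2 93.4] [51.8 21.7] 0.01 z 36.5 ext [-26.1  82.5  25.7 104.3]
fences 2094 [-0.2 -6.3] [167.2  48.1] 89.92 z 18.5 ext [-24.3 -90.   23.8  77.2]
armplate 1950 [  54. -157.] [ 47.4 139.2] 89.88 z 63.9 ext [ -15.6 -180.7  123.6 -133.2]
```

View pics/c1.png

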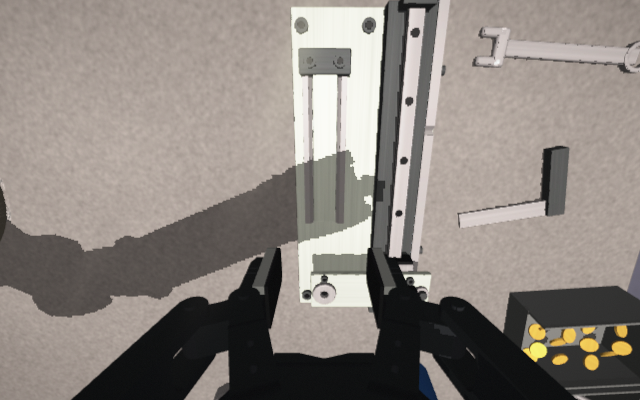

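The blank lies seated in the channel at (325,150) with its end against the stop block (325,60): y ≈ 0, tilt 0.1°, top at 36.7 mm. The grip is hidden below the fingers at the bottom. Before approaching the grip I'll check the can's position.

```bash
python3 - <<'E'
from h import *
W=np.load("sceneW.npy")[135:215,175:225].reshape(-1,3);p=W[W[:,2]>.08];print(np.nanmin(p,0),np.nanmax(p,0))
o=manip.get_obs();T=T_tool(o);print(o["joints"])
N=np.array([.530,.0063]);g=N+np.array([.997,-.0767])*.0838+np.array([.0767,.997])*-.1565;print(g, T[:3,:3].T@(np.array([*g,.075])-T[:3,3]))
E
```

```text
[ 0.61038128 -0.39352467  0.08005175] [ 0.67174521 -0.33183986  0.2144303 ]
[ 0.46721868  0.32880258 -0.65906789  1.89472805  0.23693437  0.99741293
 -0.37189537]
[ 0.60154505 -0.15615796] [-0.1293687   0.08505774  0.13479263]
```

Call:
{"fn": "drive_tool", "kwargs": {"commands": [-0.016,0.01,0,0.18,-0.032,0.021,0,0.36,-0.05,0.033,0,0.54,-0.07,0.046,0,0.72,-0.09,0.06,0,0.9,-0.11,0.073,0,1.08,-0.129,0.085,0,1.26,-0.129,0.085,0,1.44], "hand": 0.75}}

```text
time: 16.55
tcp_pos: [0.6022, -0.1583, 0.2097]
eef_rot: [0.0, 1.0, 0.023, -0.0]
ft_force: [-0.8, 0.9, 0.8]
grip_width: 0.064
grip_force: 0.0
```

Call:
{"fn": "drive_tool", "kwargs": {"commands": [0,0,0,0.131,0,0,0.02,0.131,0,0,0.04,0.131,0,0,0.05,0.131,0,0,0.06,0.131,0,0,0.06,0.131,0,0,0.06,0.131,0,0,0.06,0.131]}}

```text
time: 17.55
tcp_pos: [0.6023, -0.1566, 0.1512]
eef_rot: [0.0, 0.999, -0.039, 0.001]
ft_force: [0.1, -0.7, 0.1]
grip_width: 0.064
grip_force: 0.0
```

```bash
cat >> chk.py <<'E'
L=(W/1000-T[:3,3])@T[:3,:3]*1000
m=(z>104)&(z<118)&(np.abs(L[...,0])<45)&(np.abs(L[...,1])<30)
if m.sum()>30: print("grip in tool",m.sum(),cv2.minAreaRect(L[m][:,:2].astype(np.float32)))
print("joints",o["joints"],"tool shift to z.075",o["tcp_pos"][2]-.075)
E
python3 chk.py c2
```

```text
17.6 [ 0.60215463 -0.15656669  0.15108874] -4.431579319261343
blank 2931 [-0.1  6.3] [143.4  26.6] 89.8 z 36.4 ext [-13.5 -65.4  13.3  78. ]
stop 765 [ 0.7 94.1] [23.1 51.7] 89.92 z 36.4 ext [-25.1  82.5  26.5 105.6]
fences 1366 [17.9 -5.8] [167.5  13.4] 89.9 z 18.5 ext [ 11.1 -89.5  24.6  78. ]
armplate 4290 [  53.6 -156.5] [ 46.1 140.7] 89.92 z 63.7 ext [ -16.8 -179.6  123.9 -133.5]
grip 1922 [  84.4 -156.5] [43.1 23.8] 0.72 z 111.1 ext [  62.8 -168.5  106.  -144.5]
grip in tool 1936 ((0.09434890747070312, -0.3192481994628906), (23.8312931060791, 43.311588287353516), 89.24839782714844)
joints [ 0.3514447   0.48755583 -0.26403525  1.7476495   0.15375734  0.92555081
 -1.62396488] tool shift to z.075 0.07608873573495407
```

View pics/c2.png

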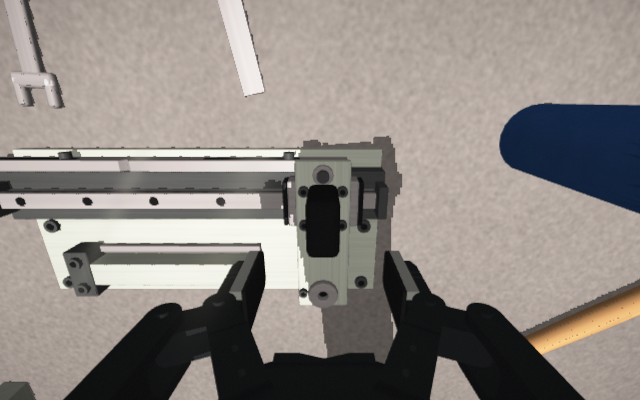

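The grip (323,220) is centred between the fingers, and the notch line shows at (123,166) on the index bar. Descending and gripping.

Call:
{"fn": "drive_tool", "kwargs": {"commands": [0,0,0.02,0,0,0,0.04,0,0,0,0.055,0,0,0,0.066,0,0,0,0.074,0,0,0,0.076,0,0,0,0.076,0,0,0,0.076,0]}}

```text
time: 18.6
tcp_pos: [0.6023, -0.1565, 0.0751]
eef_rot: [0.0, 0.999, -0.039, 0.001]
ft_force: [0.3, -0.2, 0.4]
grip_width: 0.0641
grip_force: 0.0
```

Call:
{"fn": "drive_tool", "kwargs": {"commands": [0,0,0,0,0,0,0,0,0,0,0,0,0,0,0,0,0,0,0,0,0,0,0,0,0,0,0,0,0,0,0,0], "hand": 0, "newtons": 40}}

```text
time: 19.6
tcp_pos: [0.6019, -0.1564, 0.0749]
eef_rot: [0.0, 0.999, -0.039, 0.0]
ft_force: [-1.4, 0.4, 4.8]
grip_width: 0.0234
grip_force: 41.2
```

```bash
cat > o.py <<'E'
from h import *
o=manip.get_obs();T=T_tool(o);q=o["tcp_pos"][:2]*1000-np.array([530,6.3])
print(o["time"],o["tcp_pos"],"jig",q@[.997,-.0767],q@[.0767,.997],"yaw",np.degrees(np.arctan2(T[1,0],T[0,0])),o["ft_force"],"fy",o["ft_force"][:2]@[.0767,.997],o["grip_force"])
E
python3 o.py
```

```text
19.6 [ 0.60194279 -0.15639812  0.07486214] jig 84.20590696590011 -156.69201618387024 yaw -4.425222963576585 [-1.35339673  0.41489679  4.81416973] fy 0.3098465714096226 41.189841628074646
```

Call:
{"fn": "drive_tool", "kwargs": {"commands": [0,-0.012,0,0,0,-0.034,0,0,0,-0.06,0,0,0,-0.086,0,0,0,-0.112,0,0,0,-0.136,0,0,0,-0.155,0,0,0,-0.165,0,0]}}

```text
time: 20.6
tcp_pos: [0.6144, 0.004, 0.0748]
eef_rot: [0.003, 0.999, -0.04, -0.0]
ft_force: [-3.0, -11.8, 9.3]
grip_width: 0.0235
grip_force: 41.6
```

```bash
python3 o.py; python3 chk.py c3
```

```text
20.6 [0.61441653 0.00395393 0.07484903] jig 84.34322602213766 4.13571382289845 yaw -4.579636963843855 [ -3.04747309 -11.76505394   9.28475889] fy -11.963499964727951 41.56524360179901
20.65 [0.61462185 0.00649505 0.07484742] -4.506167077793955
stop 134 [ 1.5 97.1] [50.1 13.9] 0.28 z 36.2 ext [-23.6  90.1  26.6 104.1]
fences 494 [20.9 -5.7] [  7.6 167.2] 0.2 z 18.4 ext [ 17.3 -89.3  25.   77.9]
armplate 4118 [64.5  3.5] [ 46.2 119.5] 89.94 z 63.6 ext [  4.8 -19.7 124.3  26.6]
grip 5598 [89.7  2.1] [50.1 50.8] 40.81 z 111.2 ext [ 62.5 -30.4 106.4  37.5]
grip in tool 5685 ((3.980463981628418, 4.222431182861328), (47.87952423095703, 49.04544448852539), 50.21738815307617)
joints [ 0.07692446  0.57369386 -0.2551018   1.81261259  0.19956146  0.78062916
 -1.93092442] tool shift to z.075 -0.00015257734871251816
```

View pics/c3.png

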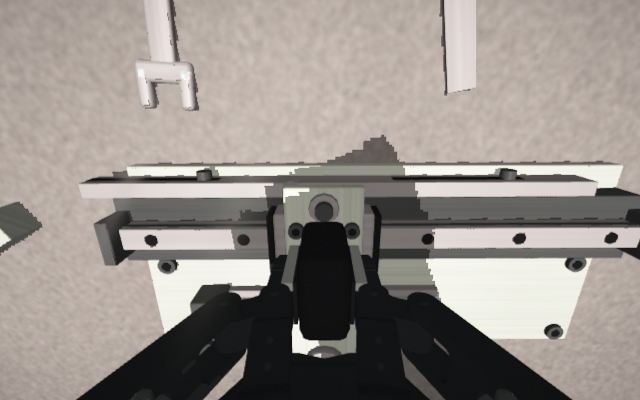

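Call:
{"fn": "drive_tool", "kwargs": {"commands": [0,0,0,0,0,-0.001,0,0,0,-0.003,0,0,0,-0.005,0,0,0,-0.007,0,0,0,-0.009,0,0,0,-0.01,0,0,0,-0.01,0,0]}}

```text
time: 21.65
tcp_pos: [0.6153, 0.0147, 0.0749]
eef_rot: [0.002, 0.999, -0.04, -0.0]
ft_force: [-2.4, -7.0, 7.7]
grip_width: 0.0239
grip_force: 41.7
```

```bash
python3 o.py; python3 chk.py c4|grep arm
```

```text
21.65 [0.61527277 0.01469052 0.0748619 ] jig 84.37339744193174 14.905766946241455 yaw -4.554051766169379 [-2.38943452 -7.04042666  7.73529161] fy -7.202575007816816 41.65334343910217
armplate 4093 [64.2 14.2] [119.9  46.1] 0.01 z 63.7 ext [  4.2  -8.8 124.1  37.3]
```

Call:
{"fn": "drive_tool", "kwargs": {"commands": [0,-0.001,0,0,0,-0.002,0,0,0,-0.003,0,0,0,-0.004,0,0,0,-0.005,0,0,0,-0.005,0,0,0,-0.005,0,0,0,-0.005,0,0]}}

```text
time: 22.7
tcp_pos: [0.6157, 0.02, 0.0748]
eef_rot: [0.001, 0.999, -0.04, -0.0]
ft_force: [-3.3, -5.6, 8.2]
grip_width: 0.0236
grip_force: 41.7
```

```bash
python3 o.py; python3 chk.py c5|grep arm
```

```text
22.7 [0.61566242 0.02003177 0.074845  ] jig 84.35220456165553 20.26088636847537 yaw -4.5374262031005275 [-3.25865662 -5.55301716  8.17595538] fy -5.7862970757842325 41.652971506118774
armplate 4102 [64.5 19.6] [119.5  46. ] 0.02 z 63.6 ext [  4.8  -3.4 124.3  42.6]
```

Call:
{"fn": "drive_tool", "kwargs": {"commands": [0,-0.0005,0,0,0,-0.001,0,0,0,-0.0015,0,0,0,-0.002,0,0,0,-0.002,0,0,0,-0.002,0,0,0,-0.002,0,0,0,-0.002,0,0]}}

```text
time: 23.75
tcp_pos: [0.6161, 0.0254, 0.0748]
eef_rot: [-0.0, 0.999, -0.039, 0.0]
ft_force: [-0.9, 1.3, 5.1]
grip_width: 0.0236
grip_force: 41.4
```

```bash
python3 o.py; python3 chk.py c6|grep arm
```

```text
23.75 [0.61609438 0.02537801 0.07483573] jig 84.37281639243484 25.624214786869494 yaw -4.423187070960263 [-0.90627021  1.25820255  5.05705321] fy 1.1849170172895078 41.42788231372833
armplate 4079 [64.7 24.9] [119.2  46. ] 0.02 z 63.6 ext [  5.1   1.9 124.3  47.9]
```

The carriage jumped 5.3 mm for a 2 mm command and the force reversed sign. That is the click, at y ≈ 25. I'll relax the residual force and verify the blank.

Call:
{"fn": "drive_tool", "kwargs": {"commands": [0,-0.0005,0,0,0,-0.0005,0,0,0,-0.0005,0,0,0,-0.0005,0,0,0,-0.0005,0,0,0,-0.0005,0,0,0,-0.0005,0,0,0,-0.0005,0,0]}}

```text
time: 24.8
tcp_pos: [0.6161, 0.0257, 0.0748]
eef_rot: [-0.0, 0.999, -0.039, 0.0]
ft_force: [-1.5, 0.1, 6.5]
grip_width: 0.0239
grip_force: 41.4
```

```bash
python3 o.py; python3 chk.py c7|grep -v grip; python3 - <<'E'
from h import *
N=np.array([530,6.3]);y=np.array([.0767,.997]);x=np.array([.997,-.0767])
for n in("scene","side"):
    im,d,c,E=grab(n);W=cloud(d,c,E)*1000;q=W[...,:2]-N;J=np.stack([q@x,q@y],-1);z=W[...,2]
    for nm,a,b in(("blank",-95,60),("blank+stop",-95,120)):
        m=(np.abs(J[...,0])<20)&(J[...,1]>a)&(J[...,1]<b)&(np.abs(z-37)<4)
        if m.sum()>10:print(n,nm,m.sum(),J[m].min(0),J[m].max(0),np.median(z[m]))
    for u in(-4,0,4):
        m=(np.abs(J[...,0]-u)<2)&(J[...,1]>50)&(J[...,1]<84);i=np.argsort(J[m][:,1]);print(np.round(np.c_[J[m][i,1],z[m][i]],0)[-14:].tolist())
E
```

```text
24.8 [0.61614197 0.02574695 0.07484093] jig 84.39196037040155 25.995697839411246 yaw -4.427001136896948 [-1.49758271  0.11667363  6.54800427] fy 0.0014590193345668573 41.44363760948181
24.85 [0.61613049 0.02576823 0.07484535] -4.424895843066633
fences 575 [19.  -5.7] [167.1  13.4] 89.09 z 18.4 ext [ 11.3 -89.3  25.1  77.8]
armplate 4116 [64.3 25.5] [ 46.  119.7] 89.79 z 63.6 ext [  4.5   2.3 124.2  48.4]
joints [ 0.04986301  0.57646559 -0.25871263  1.80792468  0.19885707  0.78193273
 -1.95844691] tool shift to z.075 -0.00015465066943050332
scene blank 39 [-13.14990442 -60.60548184] [16.56510103 59.89905065] 35.98389416568959
scene blank+stop 192 [-19.84521763 -60.60548184] [ 19.8245186  105.35124195] 36.270043378523795
[[55.0, 36.0], [58.0, 35.0], [59.0, 32.0], [61.0, 35.0], [62.0, 35.0], [65.0, 37.0], [68.0, 37.0], [71.0, 38.0], [74.0, 36.0], [76.0, 35.0], [77.0, 34.0], [79.0, 37.0], [82.0, 39.0], [83.0, 38.0]]
[[50.0, 37.0], [52.0, 36.0], [54.0, 36.0], [57.0, 38.0], [64.0, 36.0], [67.0, 36.0], [69.0, 37.0], [72.0, 38.0], [73.0, 34.0], [75.0, 36.0], [81.0, 38.0], [81.0, 35.0]]
[[58.
[... 250 characters left out ...]
.98345894] 37.80286078758522
side blank+stop 415 [-18.59367829 -79.837658  ] [ 19.77663535 106.24805228] 37.746179539713154
[[56.0, 37.0], [59.0, 39.0], [60.0, 38.0], [62.0, 38.0], [65.0, 38.0], [66.0, 38.0], [69.0, 38.0], [72.0, 37.0], [72.0, 40.0], [73.0, 37.0], [74.0, 36.0], [79.0, 40.0], [82.0, 39.0], [82.0, 38.0]]
[[51.0, 39.0], [51.0, 38.0], [53.0, 37.0], [59.0, 38.0], [63.0, 38.0], [65.0, 39.0], [67.0, 38.0], [72.0, 39.0], [74.0, 36.0], [75.0, 38.0], [80.0, 39.0], [82.0, 36.0], [83.0, 41.0]]
[[56.0, 38.0], [56.0, 38.0], [61.0, 38.0], [62.0, 39.0], [65.0, 39.0], [67.0, 37.0], [68.0, 37.0], [71.0, 36.0], [72.0, 37.0], [77.0, 37.0], [77.0, 39.0], [81.0, 38.0], [83.0, 39.0], [84.0, 37.0]]
```

The force is now ~0 and the blank is unmoved. A gentle probe each way will confirm the detent's centre.

Call:
{"fn": "drive_tool", "kwargs": {"commands": [0,-0.001,0,0,0,-0.002,0,0,0,-0.002,0,0,0,-0.002,0,0,0,-0.002,0,0,0,-0.002,0,0,0,-0.002,0,0,0,-0.002,0,0]}}

```text
time: 25.95
tcp_pos: [0.6161, 0.026, 0.0748]
eef_rot: [0.001, 0.999, -0.039, 0.0]
ft_force: [-1.9, -1.6, 7.5]
grip_width: 0.0234
grip_force: 41.6
```

```bash
python3 o.py; python3 chk.py c8|grep arm
```

```text
25.95 [0.61614385 0.02603669 0.0748371 ] jig 84.37161787179168 26.284711233167993 yaw -4.48632158040027 [-1.9310937  -1.62849628  7.5403773 ] fy -1.771725677744694 41.61787569522858
armplate 4081 [64.5 25.8] [ 46.  119.5] 89.82 z 63.6 ext [  4.7   2.6 124.2  48.7]
```

Call:
{"fn": "drive_tool", "kwargs": {"commands": [0,0.001,0,0,0,0.002,0,0,0,0.003,0,0,0,0.004,0,0,0,0.004,0,0,0,0.004,0,0,0,0.004,0,0,0,0.004,0,0]}}

```text
time: 27.0
tcp_pos: [0.6161, 0.0257, 0.0749]
eef_rot: [-0.001, 0.999, -0.038, 0.0]
ft_force: [-0.4, 6.1, 4.3]
grip_width: 0.0236
grip_force: 41.3
```

```bash
python3 o.py; python3 chk.py c9|grep arm
```

```text
27.0 [0.61612355 0.02568442 0.0748653 ] jig 84.37839431378859 25.93194301472144 yaw -4.350407134766284 [-0.44425263  6.10388325  4.29102513] fy 6.0514974201722245 41.28342032432556
armplate 4092 [64.8 24.8] [119.7  46.2] 0.7 z 63.6 ext [  4.7   2.1 124.4  48.3]
```

Call:
{"fn": "drive_tool", "kwargs": {"commands": [0,-0.001,0,0,0,-0.002,0,0,0,-0.002,0,0,0,-0.002,0,0,0,-0.002,0,0,0,-0.002,0,0,0,-0.002,0,0,0,-0.002,0,0]}}

```text
time: 28.05
tcp_pos: [0.6161, 0.0259, 0.0748]
eef_rot: [-0.0, 0.999, -0.039, 0.0]
ft_force: [-2.6, 2.1, 5.9]
grip_width: 0.0237
grip_force: 41.5
```

```bash
python3 o.py; python3 -c "
from h import *
print(manip.job_done())"
```

```text
28.05 [0.61613043 0.02586336 0.07483445] jig 84.37153157210298 26.11087432834006 yaw -4.414392364975213 [-2.59801678  2.1027152   5.90521322] fy 1.8971391674568339 41.50928556919098
the job is handed in; nothing more can be done
None
```

The job is handed in at 28 s, with no verdict returned: the blank lies flat in the channel, released and home against the end stop, and the drill guide's ball is clicked into the notch with the grip still held at about 41 N.

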